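# Line up a run of cast knobs on the inspection rail

## Robot

A 6-joint arm with a two-finger parallel gripper is mounted at the origin on the work surface. World frame = base frame: x ahead of the robot, y to its left, z up, the work surface at z = 0. Lengths are in m, angles in degrees, forces in N, time in s.
With the tool pointing down it reaches from about 0.375 to 0.9 m from the base axis. Payload 3.1 kg.
Tool frame: the origin (TCP) lies on the centre line of the jaws, within the pads' length; the fingertips stand 25 mm ahead of it and the grasp point (between the pads) lies 6 mm ahead of it; y points along the fingers, x is the direction in which the jaws open and shut, and the axes are right-handed (so a half turn about y gives the same grasp; the last joint's range is limited). The gripper opens to 87 mm and grips with 3 to 60 N. Pads are 19 mm wide; open, the fingers measure 117 mm over their backs; the gripper's body (75 mm by 190 mm) begins 51 mm behind the grasp point.
Start: joints at [-80.758, 30.224, 82.088, -0, 67.689, -10.227], TCP at [0.208, -0.589, 0.248] pointing down, gripper open.
Joint ranges: [-176.69, 176.69], [-43.24, 126.21], [12.49, 139.97], [-82, 262], [0, 151.66], [-163.58, 163.58]. Speed limits (degrees/s): [159.86, 159.86, 180, 180, 180, 180].

## Interface

Orientations are given as a 3x3 rotation matrix whose columns are the frame's x, y, z axes.
In Python, from rig import * gives the robot as it stands.
- The arm moves only by the tool play_rows, never from a script. Its argument "commands" is a list of rows, each a list of 2 entries, a list of its own where there are three numbers: the shift along the world's x, y, z in m, then the turn, a rotation vector about the world's x, y, z in rad. A call has 1 to 10 rows; each row is the pose to reach, as a shift and turn from the pose commanded when the call began; what a row does not reach only later rows make up. A row lasts 1/8 s, in which the tool goes at most 62.5 mm and 10.7 degrees, less where a joint would pass 70% of its speed; a pose out of reach is approached as far as the arm can. A call with a gripper value outside its range is refused whole. "gripper" is the finger opening in m, from 0 to 0.087, set as the call begins (left out, the last holds). The fingers move at their own pace and stop on an object; the grip force is fixed at half the most. Time passes only in rows, so rows that repeat a pose let the fingers close. It gives the time, the measured TCP pose, the force and the opening at its end, in the units of the state.
- read_state(): the state, without advancing time (a new reading comes with each control period).
- capture(name): name is "side" or "top"; returns a dict with "frame" (420x560x3 uint8, red, green, blue), "depth" (420x560 float32, m along the optical axis (not along the pixel's ray), 0 where there is no reading), "mtx" (3x3 intrinsics, pixels), "dist_coeffs" ([k1, k2, p1, p2, k3] as OpenCV has them; the pictures are not rectified), "cam_to_world" (4x4, takes a point from camera to world coordinates). Camera axes: x right, y down, z forward; pixel columns grow to the right and rows downward; lengths in m; the calibration is good to about 2 mm. A picture is of the moment at which its call begins.
- hand_in(): hands the job in, once; it reports no verdict.
The state is a dict: "time_s": time; "joint_positions": joint angles; "qvel": joint speeds; "tau": joint torques, N m; "position": TCP position; "tcp_rot": TCP orientation; "force": force on the tool from outside, world axes, zero at the start; "moment": the same for the moment, N m; "opening": opening from 0.0 (shut) to 1.0 (fully open).
Only numpy, scipy, OpenCV 4.12 (cv2) and the standard library are available. Lean on these libraries where they do the work, as an engineer would, in place of code of your own. Each camera call takes 0.05 s, during which the arm holds its last target. There are 200 camera calls.

## Task

Line up the four freshly cast knobs on the blue inspection rail in order of size, one standing upright in the middle of each black pad, the smallest on the pad next to the green stud and the largest at the other end. Do not tip any knob over on the way, and leave the dark sprue cone standing where it is.

Things in the scene. Friction and masses are not known exactly. Their poses are not given: they have to be found in the camera images.
- knob_s: the smallest of four loose bright cast-metal pull knobs, standing upright on the bench: 38 mm high, round, with a head 30 mm across (straight-sided from 17 to 36 mm above its underside, the place to grip), a waist 15 mm across and a flat round foot 26 mm across; about 90 g. Origin at the centre of its underside, z up along its axis.
- knob_m: the second smallest of four loose bright cast-metal pull knobs, standing upright on the bench: 52 mm high, round, with a head 36 mm across (straight-sided from 31 to 50 mm above its underside, the place to grip), a waist 18 mm across and a flat round foot 31 mm across; about 140 g. Origin at the centre of its underside, z up along its axis.
- knob_l: the second largest of four loose bright cast-metal pull knobs, standing upright on the bench: 66 mm high, round, with a head 42 mm across (straight-sided from 45 to 64 mm above its underside, the place to grip), a waist 21 mm across and a flat round foot 36 mm across; about 210 g. Origin at the centre of its underside, z up along its axis.
- knob_xl: the largest of four loose bright cast-metal pull knobs, standing upright on the bench: 80 mm high, round, with a head 48 mm across (straight-sided from 59 to 78 mm above its underside, the place to grip), a waist 24 mm across and a flat round foot 41 mm across; about 300 g. Origin at the centre of its underside, z up along its axis.
- pad_a: one of four equal fixed pads in a straight row, 85 mm apart, on a blue rail: flat black disc 53 mm across with a white rim (60 mm), 4 mm high; origin at the centre of its underside, which is 10 mm above the bench, so its top is 14 mm above the bench. The rail is 430 x 90 x 10 mm, fixed; the pads lie on it in the order a, b, c, d (this is pad a); the letters do not tell the size. The pad's y axis runs along the row, from a towards d.
- pad_b: one of four equal fixed pads in a straight row, 85 mm apart, on a blue rail: flat black disc 53 mm across with a white rim (60 mm), 4 mm high; origin at the centre of its underside, which is 10 mm above the bench, so its top is 14 mm above the bench. The rail is 430 x 90 x 10 mm, fixed; the pads lie on it in the order a, b, c, d (this is pad b); the letters do not tell the size. The pad's y axis runs along the row, from a towards d.
- pad_c: one of four equal fixed pads in a straight row, 85 mm apart, on a blue rail: flat black disc 53 mm across with a white rim (60 mm), 4 mm high; origin at the centre of its underside, which is 10 mm above the bench, so its top is 14 mm above the bench. The rail is 430 x 90 x 10 mm, fixed; the pads lie on it in the order a, b, c, d (this is pad c); the letters do not tell the size. The pad's y axis runs along the row, from a towards d.
- pad_d: one of four equal fixed pads in a straight row, 85 mm apart, on a blue rail: flat black disc 53 mm across with a white rim (60 mm), 4 mm high; origin at the centre of its underside, which is 10 mm above the bench, so its top is 14 mm above the bench. The rail is 430 x 90 x 10 mm, fixed; the pads lie on it in the order a, b, c, d (this is pad d); the letters do not tell the size. The pad's y axis runs along the row, from a towards d.
- green_end: fixed round green stud, 28 mm across and 14 mm high, on the rail beyond one end of the row, 62.5 mm from the centre of the end pad there (either pad a or pad d, changing from start to start); it marks where the smallest goes. A like stud in grey is at the other end. Origin at the centre of its underside.
- sprue: a loose dark grey cone-shaped casting sprue, 60 mm across at its foot, tapering to about 34 mm near its top, 52 mm high, about 220 g, standing among the knobs; not part of the row, to be left alone. Origin at the centre of its underside.
Mind the look-alikes: they are no part of the job. What is shaped like the knob_m but brown or turquoise is not meant. Leave any pink or red look-alike of the knob_l alone.

How it is judged:
By the outcome, as a careful person would: the job done as asked, in the order asked, and still so for the second after the job is handed in, with the robot touching nothing.
It also fails if it takes over 106 s, if anything falls off the work surface, if the arm or the gripper's body presses on something with over 40 N, if the wrist force passes 120 N, or if a joint passes its speed limit or range.

## Working session

There is one attempt and no reset: what is moved stays moved. The work goes in short steps, Python scripts to look and compute and a tool call to move; the robot and the scene stay as the last step left them, time stands still between calls to the robot, and variables do not carry over. Pictures are saved under pics/ and viewed, about 12 in all and at most 16, crops included, and the job is handed in when it is done.

Besides the shell and the picture viewer there is one more tool, called as name(argument=value, ...) on one line, values as JSON. play_rows: Moves the arm, as the interface text tells. Its arguments: {"type":"object","properties":{"commands":{"type":"array"},"gripper":{"type":"number"}},"required":["commands"]}

```bash
mkdir -p pics; ls
python3 - <<'E'
from rig import *
import cv2,numpy as np
for n in ("top","side"):
    c=capture(n); cv2.imwrite(f"pics/{n}0.png",c["frame"][:,:,::-1]); np.savez(f"{n}0.npz",**c)
    print(n,c["mtx"],c["dist_coeffs"],c["cam_to_world"].round(3))
s=read_state();print(s)
E
```

```text
pics
top [[398.12925946   0.         278.15354294]
 [  0.         398.12925946 209.36253337]
 [  0.           0.           1.        ]] [-0.09218259  0.          0.          0.          0.        ] [[-0.016 -0.997  0.073  0.461]
 [-1.     0.015 -0.015 -0.027]
 [ 0.014 -0.073 -0.997  0.735]
 [ 0.     0.     0.     1.   ]]
side [[451.29984775   0.         277.50490016]
 [  0.         451.29984775 203.67564523]
 [  0.           0.           1.        ]] [0.0046675 0.        0.        0.        0.       ] [[-0.969 -0.159  0.191  0.365]
 [-0.247  0.685 -0.686  0.589]
 [-0.022 -0.711 -0.703  0.676]
 [ 0.     0.     0.     1.   ]]
{'time_s': 0.1, 'joint_positions': array([-8.07588206e+01,  3.02735399e+01,  8.21477673e+01, -1.75485327e-03,
        6.76873461e+01, -1.02265968e+01]), 'qvel': array([-0.01176672, -0.04829202, -0.23898137, -0.07294873,  0.0353582 ,
       -0.01775403]), 'tau': array([-5.20384074e-04, -4.40987706e+01, -1.77150697e+01,  6.33968320e-02,
        5.33765391e-02, -5.45460978e-05]), 'position': array([ 0.20822892, -0.58866632,  0.24667758]), 'tcp_rot': array([[ 3.33287333e-01, -3.32503935e-04,  9.42825245e-01],
       [-9.42823447e-01,  1.86719298e-03,  3.33287356e-01],
       [-1.87125604e-03, -9.99998202e-01,  3.08819263e-04]]), 'force': array([-0.32050828,  0.21809754, -0.20438231]), 'moment': array([-0.01235972,  0.01083353,  0.00144508]), 'opening': 0.9986404494005596}
```

View pics/top0.png

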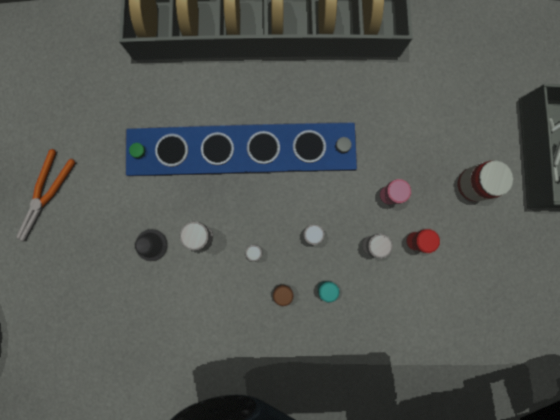

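View pics/side0.png

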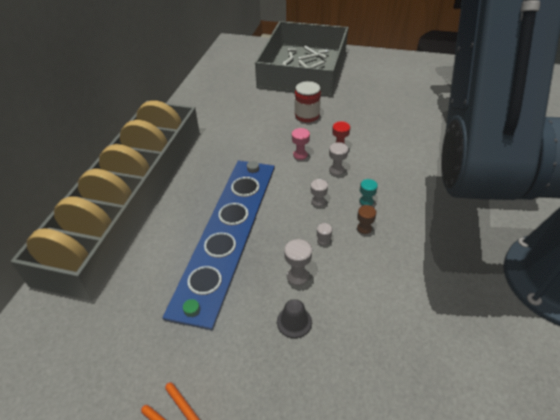

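```bash
cat > h.py <<'E'
import cv2,numpy as np
def ray(c,px,z):
    p=cv2.undistortPoints(np.float64(px).reshape(-1,1,2),c["mtx"],c["dist_coeffs"]).reshape(-1,2)
    T=c["cam_to_world"]; d=np.c_[p,np.ones(len(p))]@T[:3,:3].T; o=T[:3,3]
    return o+d*((z-o[2])/d[:,2])[:,None]
def cloud(c):
    h,w=c["depth"].shape; u,v=np.meshgrid(np.arange(w),np.arange(h))
    p=cv2.undistortPoints(np.float64(np.dstack([u,v])).reshape(-1,1,2),c["mtx"],c["dist_coeffs"]).reshape(-1,2)
    P=np.c_[p,np.ones(len(p))]*c["depth"].reshape(-1,1); T=c["cam_to_world"]
    return (P@T[:3,:3].T+T[:3,3]).reshape(h,w,3)
def top_face(c,seed,z,R=28):
    """pixels near seed whose depth says they lie on the top face; enclosing circle in world"""
    W=cloud(c); m=np.zeros(W.shape[:2],np.uint8); cv2.circle(m,seed,R,255,-1)
    m[(abs(W[...,2]-z)>.007)|(c["depth"]==0)]=0
    k=max(cv2.findContours(m,0,cv2.CHAIN_APPROX_NONE)[0],key=cv2.contourArea)
    f=np.zeros_like(m);cv2.drawContours(f,[k],-1,255,-1); v,u=np.nonzero(f)
    p=ray(c,np.c_[u,v],z)[:,:2].astype(np.float32)
    (x,y),r=cv2.minEnclosingCircle(p)
    return p.mean(0).round(4),np.round((x,y),4),2*r,2*np.sqrt(len(p)/np.pi)*0.0016, np.median(W[f>0][:,2])
E
python3 - <<'E'
from h import *
c=np.load("top0.npz");W=cloud(c)
print("bench z",[W[y,x].round(4) for x,y in((280,330),(450,300),(80,90),(230,210))])
for n,s,z in (("xl",(195,237),.08),("s",(254,254),.038),("m",(314,235),.052),("l",(380,246),.066),("red",(427,241),.066),("pink",(397,191),.066),("sprue",(149,244),.052),("brown",(283,295),.052),("turq",(329,292),.052)):
    print(n,*top_face(c,s,z,26))
f=c["frame"].astype(int);hsv=cv2.cvtColor(c["frame"],cv2.COLOR_RGB2HSV)
# pads: outer white rim contours
g=cv2.cvtColor(c["frame"],cv2.COLOR_RGB2GRAY)
for s in((172,150),(217,149),(263,148),(309,146)):
    m=np.zeros_like(g);cv2.circle(m,s,19,255,-1);m[g<110]=0
    k=max(cv2.findContours(m,0,cv2.CHAIN_APPROX_NONE)[0],key=lambda k:cv2.minEnclosingCircle(k)[1])
    e=cv2.fitEllipse(cv2.convexHull(k));print("pad",e[0],e[1],ray(c,[e[0]],.014).round(4))
for nm,m in(("green",(hsv[...,0]>45)&(hsv[...,0]<75)&(hsv[...,1]>120)),):
    v,u=np.nonzero(m&(np.indices(g.shape)[1]<160));print(nm,len(u),ray(c,[(u.mean(),v.mean())],.022).round(4))
E
```

```text
bench z [array([ 0.2934, -0.038 , -0.0011]), array([ 0.3397, -0.3571,  0.001 ]), array([ 7.534e-01,  3.440e-01, -7.000e-04]), array([ 5.148e-01,  5.110e-02, -4.000e-04])]
xl [0.4673 0.1025] [0.4674 0.1027] 0.04888696223497391 0.04669690539955758 0.0804195072465893
s [0.4364 0.0066] [0.4366 0.0066] 0.02989239990711212 0.027141213513805457 0.03843679668160649
m [ 0.4672 -0.0981] [ 0.4669 -0.098 ] 0.035896528512239456 0.033290054066304635 0.05253190884554371
l [ 0.4457 -0.2079] [ 0.4455 -0.208 ] 0.04357023909687996 0.03947198710606706 0.06650549711762044
red [ 0.4525 -0.2914] [ 0.4531 -0.2913] 0.04283063858747482 0.038383472250487605 0.06652706429961114
pink [ 0.5387 -0.2437] [ 0.5386 -0.2438] 0.042267829179763794 0.03859518633426404 0.066376265076866
sprue [0.4528 0.195 ] [0.4529 0.1952] 0.033946819603443146 0.03037164113724727 0.050448744354373076
brown [ 0.3637 -0.0434] [ 0.3638 -0.0433] 0.035252802073955536 0.032846495408594016 0.05248626731183548
turq [ 0.3688 -0.1207] [ 0.3689 -0.1204] 0.03603627160191536 0.032995010839979334 0.052502486554930505
pad (170.91427612304688, 149.501953125) (31.34176254272461, 32.28584289550781) [[0.6273 0.1583 0.014 ]]
pad (216.78768920898438, 148.09298706054688) (31.61409568786621, 32.62810134887695) [[0.6283 0.0733 0.014 ]]
pad (263.0145263671875, 146.82040405273438) (31.89322853088379, 32.427120208740234) [[ 0.6294 -0.0119  0.014 ]]
pad (309.03253173828125, 145.78224182128906) (31.60243034362793, 32.459163665771484) [[ 0.6303 -0.0967  0.014 ]]
green 160 [[0.6259 0.22   0.022 ]]
```

play_rows(commands=[[[0.035,0.048,0],[0,0,0.176]],[[0.07,0.096,0],[0,0,0.352]],[[0.105,0.145,0],[0,0,0.528]],[[0.14,0.193,0],[0,0,0.704]],[[0.175,0.242,0],[0,0,0.88]],[[0.21,0.29,0],[0,0,1.055]],[[0.242,0.339,0],[0,0,1.231]],[[0.247,0.395,0],[0,0,1.231]],[[0.251,0.45,0],[0,0,1.231]],[[0.254,0.505,0],[0,0,1.231]]], gripper=0.087)

```text
time_s: 1.35
position: [0.4622, -0.0824, 0.2473]
tcp_rot: [[1.0, -0.0, 0.0], [-0.0, 0.0, 1.0], [-0.0, -1.0, 0.0]]
force: [1.0, 0.0, 0.0]
opening: 1.0
```

play_rows(commands=[[[0.002,0.055,0],[0,0,0]],[[0.004,0.11,0],[0,0,0]],[[0.005,0.155,0],[0,0,0]],[[0.0053,0.186,-0.02],[0,0,0]],[[0.0053,0.1866,-0.06],[0,0,0]],[[0.0053,0.1866,-0.1],[0,0,0]],[[0.0053,0.1866,-0.13],[0,0,0]],[[0.0053,0.1866,-0.155],[0,0,0]],[[0.0053,0.1866,-0.172],[0,0,0]],[[0.0053,0.1866,-0.172],[0,0,0]]])

```text
time_s: 2.6
position: [0.4666, 0.1024, 0.0743]
tcp_rot: [[1.0, -0.004, 0.0], [-0.0, 0.0, 1.0], [-0.004, -1.0, 0.0]]
force: [0.0, -0.3, -0.1]
opening: 1.002
```

Run:
```python
from rig import *
import cv2
f=capture("side")["frame"][150:350,180:420,::-1]
cv2.imwrite("pics/s1.png",cv2.resize(f,None,fx=3,fy=3))
s=read_state();print(s["position"],s["force"])
```

```text
[0.46730471 0.10235732 0.07513455] [-0.5443955  -0.98466413 -0.45997113]
```

View pics/s1.png

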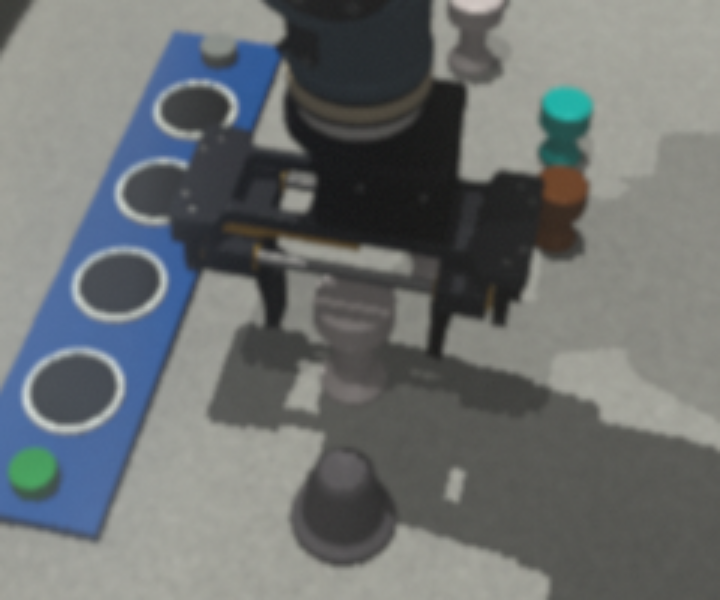

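The side view shows the fingers on either side of the XL head (around px 350,320), evenly spaced and clear of the sprue. I'm closing the gripper.

play_rows(commands=[[[0,0,0],[0,0,0]],[[0,0,0],[0,0,0]],[[0,0,0],[0,0,0]],[[0,0,0],[0,0,0]],[[0,0,0],[0,0,0]],[[0,0,0],[0,0,0]],[[0,0,0],[0,0,0]],[[0,0,0],[0,0,0]]], gripper=0.03)

```text
time_s: 3.65
position: [0.4676, 0.1024, 0.0757]
tcp_rot: [[1.0, -0.0, -0.0], [0.0, -0.0, 1.0], [-0.0, -1.0, -0.0]]
force: [-0.8, -0.3, 4.2]
opening: 0.539
```

play_rows(commands=[[[0,0,0.01],[0,0,0]],[[0,0,0.03],[0,0,0]],[[0,0,0.06],[0,0,0]],[[0.01,-0.01,0.085],[0,0,0]],[[0.03,-0.035,0.095],[0,0,0]],[[0.055,-0.065,0.095],[0,0,0]],[[0.08,-0.1,0.095],[0,0,0]],[[0.11,-0.135,0.095],[0,0,0]],[[0.135,-0.165,0.09],[0,0,0]],[[0.153,-0.187,0.08],[0,0,0]]])

```text
time_s: 4.9
position: [0.6216, -0.0863, 0.1554]
tcp_rot: [[1.0, 0.001, 0.001], [-0.001, -0.0, 1.0], [0.001, -1.0, -0.0]]
force: [-0.5, 0.7, -3.4]
opening: 0.537
```

play_rows(commands=[[[0.008,-0.0095,-0.01],[0,0,0]],[[0.01,-0.0123,-0.025],[0,0,0]],[[0.01,-0.0123,-0.04],[0,0,0]],[[0.01,-0.0123,-0.052],[0,0,0]],[[0.01,-0.0123,-0.059],[0,0,0]],[[0.01,-0.0123,-0.063],[0,0,0]],[[0.01,-0.0123,-0.0645],[0,0,0]],[[0.01,-0.0123,-0.0645],[0,0,0]]])

```text
time_s: 5.9
position: [0.6309, -0.097, 0.0914]
tcp_rot: [[1.0, 0.001, -0.0], [0.0, -0.0, 1.0], [0.001, -1.0, -0.0]]
force: [-0.8, 1.1, -2.8]
opening: 0.536
```

play_rows(commands=[[[0,0,-0.001],[0,0,0]],[[0,0,-0.0015],[0,0,0]],[[0,0,-0.0015],[0,0,0]]])

```text
time_s: 6.28
position: [0.6308, -0.097, 0.0898]
tcp_rot: [[1.0, 0.0, 0.0], [-0.0, -0.0, 1.0], [0.0, -1.0, -0.0]]
force: [0.3, 0.2, -2.4]
opening: 0.538
```

play_rows(commands=[[[0,0,-0.0005],[0,0,0]],[[0,0,-0.0005],[0,0,0]]])

```text
time_s: 6.52
position: [0.6308, -0.0971, 0.0898]
tcp_rot: [[1.0, 0.001, -0.0], [0.0, -0.0, 1.0], [0.001, -1.0, -0.0]]
force: [-0.6, 0.3, 1.4]
opening: 0.538
```

play_rows(commands=[[[0,0,-0.0005],[0,0,0]],[[0,0,-0.0005],[0,0,0]]])

```text
time_s: 6.78
position: [0.6308, -0.0971, 0.0897]
tcp_rot: [[1.0, 0.001, -0.0], [0.0, -0.0, 1.0], [0.001, -1.0, -0.0]]
force: [-2.9, -0.1, 6.4]
opening: 0.536
```

play_rows(commands=[[[0,0,0.0005],[0,0,0]],[[0,0,0.0005],[0,0,0]],[[0,0,0.0005],[0,0,0]],[[0,0,0.0005],[0,0,0]],[[0,0,0.015],[0,0,0]],[[0,0,0.045],[0,0,0]],[[0,0,0.085],[0,0,0]],[[-0.04,-0.03,0.1],[0,0,0]],[[-0.09,-0.06,0.1],[0,0,0]],[[-0.14,-0.088,0.1],[0,0,0]]], gripper=0.087)

```text
time_s: 8.02
position: [0.4899, -0.1859, 0.19]
tcp_rot: [[1.0, 0.002, -0.001], [0.001, -0.002, 1.0], [0.002, -1.0, -0.002]]
force: [-0.0, -1.1, 0.4]
opening: 0.999
```

Run:
```python
from rig import *
from h import *
c=capture("top"); cv2.imwrite("pics/t1.png",c["frame"][:,:,::-1])
W=cloud(c)
for n,s,z in (("xl placed",(313,144),.094),("l",(380,246),.066)):
    try: print(n,*top_face(c,s,z,26))
    except Exception as e: print(n,e)
print(read_state()["position"])
```

```text
xl placed [ 0.6299 -0.0958] [ 0.6301 -0.0957] 0.048901502043008804 0.045673577373510944 0.09440942200894098
l [ 0.4476 -0.194 ] [ 0.4497 -0.1939] 0.0301933903247118 0.01910662822861391 0.06643709929104868
[ 0.4827669  -0.18698046  0.18909196]
```

View pics/t1.png

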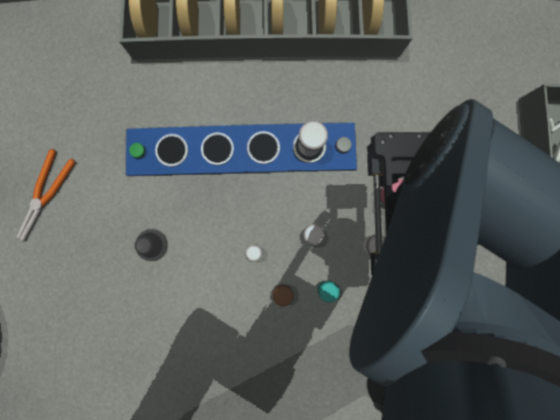

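XL stands on pad d (px 313,135), about 1 mm off its centre. The L knob is hidden under the arm in this view, but nothing has touched it. L is next.

play_rows(commands=[[[-0.03,-0.015,0],[0,0,0]],[[-0.0448,-0.0233,-0.01],[0,0,0]],[[-0.0448,-0.0233,-0.04],[0,0,0]],[[-0.0448,-0.0233,-0.07],[0,0,0]],[[-0.0448,-0.0233,-0.095],[0,0,0]],[[-0.0448,-0.0233,-0.115],[0,0,0]],[[-0.0448,-0.0233,-0.129],[0,0,0]],[[-0.0448,-0.0233,-0.129],[0,0,0]]])

```text
time_s: 9.07
position: [0.4458, -0.2081, 0.0592]
tcp_rot: [[1.0, -0.001, -0.0], [0.0, 0.001, 1.0], [-0.001, -1.0, 0.001]]
force: [-0.8, 1.2, -0.3]
opening: 1.002
```

play_rows(commands=[[[0,0,0],[0,0,0]],[[0,0,0],[0,0,0]],[[0,0,0],[0,0,0]],[[0,0,0],[0,0,0]],[[0,0,0],[0,0,0]],[[0,0,0],[0,0,0]],[[0,0,0],[0,0,0]],[[0,0,0],[0,0,0]]], gripper=0.025)

```text
time_s: 10.07
position: [0.4457, -0.2082, 0.0596]
tcp_rot: [[1.0, -0.0, -0.0], [0.0, 0.0, 1.0], [-0.0, -1.0, 0.0]]
force: [-0.3, -0.2, 2.3]
opening: 0.47
```

play_rows(commands=[[[0,0,0.01],[0,0,0]],[[0,0,0.035],[0,0,0]],[[0,0,0.07],[0,0,0]],[[0.005,0.01,0.1],[0,0,0]],[[0.02,0.035,0.11],[0,0,0]],[[0.045,0.07,0.11],[0,0,0]],[[0.075,0.105,0.11],[0,0,0]],[[0.105,0.14,0.11],[0,0,0]],[[0.14,0.17,0.11],[0,0,0]],[[0.165,0.187,0.1],[0,0,0]]])

```text
time_s: 11.32
position: [0.6125, -0.0193, 0.1604]
tcp_rot: [[1.0, 0.002, -0.002], [0.002, -0.0, 1.0], [0.002, -1.0, -0.0]]
force: [-1.5, -0.2, -1.6]
opening: 0.471
```

play_rows(commands=[[[0.0155,0.0075,-0.005],[0,0,0]],[[0.0189,0.0085,-0.02],[0,0,0]],[[0.0189,0.0085,-0.04],[0,0,0]],[[0.0189,0.0085,-0.06],[0,0,0]],[[0.0189,0.0085,-0.074],[0,0,0]],[[0.0189,0.0085,-0.081],[0,0,0]],[[0.0189,0.0085,-0.0845],[0,0,0]],[[0.0189,0.0085,-0.086],[0,0,0]],[[0.0189,0.0085,-0.0865],[0,0,0]],[[0.0189,0.0085,-0.0865],[0,0,0]]])

```text
time_s: 12.58
position: [0.63, -0.0128, 0.0737]
tcp_rot: [[1.0, 0.001, -0.0], [0.0, -0.0, 1.0], [0.001, -1.0, -0.0]]
force: [0.2, -1.0, -0.5]
opening: 0.473
```

play_rows(commands=[[[0,0,-0.0005],[0,0,0]],[[0,0,-0.0005],[0,0,0]]])

```text
time_s: 12.82
position: [0.63, -0.0128, 0.0736]
tcp_rot: [[1.0, 0.001, -0.0], [0.0, -0.0, 1.0], [0.001, -1.0, -0.0]]
force: [-1.4, -0.2, 5.9]
opening: 0.469
```

play_rows(commands=[[[0,0,0.0],[0,0,0]],[[0,0,0.0],[0,0,0]],[[0,0,0.0005],[0,0,0]],[[0,0,0.0005],[0,0,0]],[[0,0,0.015],[0,0,0]],[[0,0,0.045],[0,0,0]],[[0,0,0.085],[0,0,0]],[[-0.04,-0.01,0.1],[0,0,0]],[[-0.09,-0.03,0.1],[0,0,0]],[[-0.13,-0.06,0.1],[0,0,0]]], gripper=0.087)

```text
time_s: 14.08
position: [0.4981, -0.0725, 0.1739]
tcp_rot: [[1.0, 0.001, -0.002], [0.002, -0.001, 1.0], [0.001, -1.0, -0.001]]
force: [1.1, -1.0, 1.1]
opening: 1.001
```

Run:
```python
from rig import *
from h import *
c=capture("top"); cv2.imwrite("pics/t2.png",c["frame"][:,:,::-1])
for n,s,z in (("xl placed",(313,137),.094),("l placed",(265,140),.08),("m",(314,235),.052)):
    try: print(n,*top_face(c,s,z,20))
    except Exception as e: print(n,e)
print(read_state()["position"])
```

```text
xl placed max() iterable argument is empty
l placed [ 0.635  -0.0023] [ 0.6326 -0.0068] 0.036992963403463364 0.020505477981586778 0.0806082427719591
m max() iterable argument is empty
[ 0.49245084 -0.07446629  0.17313606]
```

View pics/t2.png

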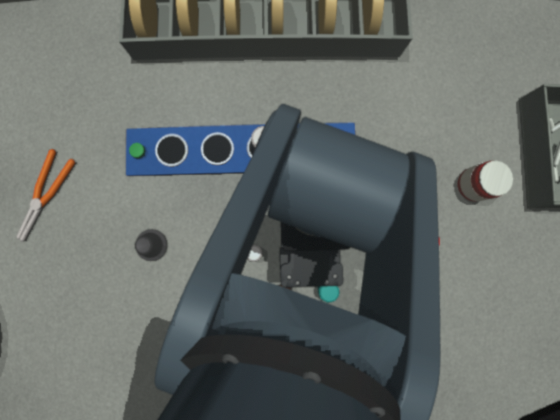

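The arm covers most of this view; only an edge of L shows, at px 258,138. I'll check L again once the arm has moved clear. M is next.

play_rows(commands=[[[-0.025,-0.018,0],[0,0,0]],[[-0.0325,-0.0254,-0.01],[0,0,0]],[[-0.0325,-0.0254,-0.04],[0,0,0]],[[-0.0325,-0.0254,-0.07],[0,0,0]],[[-0.0325,-0.0254,-0.095],[0,0,0]],[[-0.0325,-0.0254,-0.115],[0,0,0]],[[-0.0325,-0.0254,-0.1265],[0,0,0]],[[-0.0325,-0.0254,-0.1265],[0,0,0]]])

```text
time_s: 15.12
position: [0.4674, -0.0979, 0.0453]
tcp_rot: [[1.0, -0.001, -0.0], [0.0, 0.001, 1.0], [-0.001, -1.0, 0.001]]
force: [-0.5, 0.7, -0.0]
opening: 1.005
```

play_rows(commands=[[[0,0,0],[0,0,0]],[[0,0,0],[0,0,0]],[[0,0,0],[0,0,0]],[[0,0,0],[0,0,0]],[[0,0,0],[0,0,0]],[[0,0,0],[0,0,0]],[[0,0,0],[0,0,0]],[[0,0,0],[0,0,0]]], gripper=0.02)

```text
time_s: 16.12
position: [0.4672, -0.0981, 0.0461]
tcp_rot: [[1.0, -0.0, -0.0], [0.0, 0.0, 1.0], [-0.0, -1.0, 0.0]]
force: [0.7, -0.3, 1.1]
opening: 0.401
```

play_rows(commands=[[[0,0,0.01],[0,0,0]],[[0,0,0.035],[0,0,0]],[[0,0,0.07],[0,0,0]],[[0.005,0.01,0.1],[0,0,0]],[[0.02,0.035,0.11],[0,0,0]],[[0.045,0.07,0.11],[0,0,0]],[[0.075,0.105,0.11],[0,0,0]],[[0.105,0.135,0.11],[0,0,0]],[[0.13,0.156,0.11],[0,0,0]],[[0.15,0.168,0.1],[0,0,0]]])

```text
time_s: 17.38
position: [0.6184, 0.0714, 0.147]
tcp_rot: [[1.0, 0.002, -0.002], [0.002, 0.0, 1.0], [0.002, -1.0, 0.0]]
force: [-0.1, 0.3, -1.3]
opening: 0.399
```

play_rows(commands=[[[0.0095,0.0022,-0.005],[0,0,0]],[[0.0114,0.0026,-0.02],[0,0,0]],[[0.0114,0.0026,-0.04],[0,0,0]],[[0.0114,0.0026,-0.06],[0,0,0]],[[0.0114,0.0026,-0.074],[0,0,0]],[[0.0114,0.0026,-0.081],[0,0,0]],[[0.0114,0.0026,-0.0845],[0,0,0]],[[0.0114,0.0026,-0.086],[0,0,0]],[[0.0114,0.0026,-0.0865],[0,0,0]],[[0.0114,0.0026,-0.0865],[0,0,0]]])

```text
time_s: 18.62
position: [0.629, 0.0724, 0.0601]
tcp_rot: [[1.0, 0.001, -0.0], [0.0, -0.0, 1.0], [0.001, -1.0, -0.0]]
force: [0.6, 0.3, 0.3]
opening: 0.403
```

play_rows(commands=[[[0,0,-0.0005],[0,0,0]],[[0,0,-0.0005],[0,0,0]]])

```text
time_s: 18.88
position: [0.629, 0.0724, 0.0601]
tcp_rot: [[1.0, 0.001, -0.0], [0.0, -0.0, 1.0], [0.001, -1.0, -0.0]]
force: [-1.0, 0.7, 5.5]
opening: 0.403
```

play_rows(commands=[[[0,0,0.0],[0,0,0]],[[0,0,0.0],[0,0,0]],[[0,0,0.0005],[0,0,0]],[[0,0,0.0005],[0,0,0]],[[0,0,0.015],[0,0,0]],[[0,0,0.045],[0,0,0]],[[0,0,0.085],[0,0,0]],[[-0.05,-0.01,0.11],[0,0,0]],[[-0.11,-0.02,0.11],[0,0,0]],[[-0.15,-0.05,0.11],[0,0,0]]], gripper=0.087)

```text
time_s: 20.12
position: [0.4759, 0.0232, 0.1704]
tcp_rot: [[1.0, 0.0, -0.003], [0.003, -0.0, 1.0], [0.0, -1.0, -0.0]]
force: [0.6, -1.6, 0.3]
opening: 1.0
```

play_rows(commands=[[[-0.033,-0.013,0],[0,0,0]],[[-0.0417,-0.016,-0.01],[0,0,0]],[[-0.0417,-0.016,-0.04],[0,0,0]],[[-0.0417,-0.016,-0.07],[0,0,0]],[[-0.0417,-0.016,-0.1],[0,0,0]],[[-0.0417,-0.016,-0.12],[0,0,0]],[[-0.0417,-0.016,-0.13],[0,0,0]],[[-0.0417,-0.016,-0.1355],[0,0,0]],[[-0.0417,-0.016,-0.1355],[0,0,0]]])

```text
time_s: 21.25
position: [0.4373, 0.0064, 0.0339]
tcp_rot: [[1.0, 0.001, -0.0], [0.0, -0.0, 1.0], [0.001, -1.0, -0.0]]
force: [-0.5, 0.7, 0.3]
opening: 0.993
```

play_rows(commands=[[[0,0,0],[0,0,0]],[[0,0,0],[0,0,0]],[[0,0,0],[0,0,0]],[[0,0,0],[0,0,0]],[[0,0,0],[0,0,0]],[[0,0,0],[0,0,0]],[[0,0,0],[0,0,0]],[[0,0,0],[0,0,0]],[[0,0,0],[0,0,0]]], gripper=0.015)

```text
time_s: 22.38
position: [0.4369, 0.0065, 0.0335]
tcp_rot: [[1.0, -0.0, 0.0], [-0.0, 0.0, 1.0], [-0.0, -1.0, 0.0]]
force: [-0.8, -0.9, -0.3]
opening: 0.332
```

play_rows(commands=[[[0,0,0.01],[0,0,0]],[[0,0,0.035],[0,0,0]],[[0,0,0.07],[0,0,0]],[[0.005,0.01,0.1],[0,0,0]],[[0.025,0.035,0.11],[0,0,0]],[[0.055,0.07,0.11],[0,0,0]],[[0.09,0.105,0.11],[0,0,0]],[[0.125,0.13,0.11],[0,0,0]],[[0.155,0.144,0.11],[0,0,0]],[[0.178,0.15,0.1],[0,0,0]]])

```text
time_s: 23.62
position: [0.6164, 0.1578, 0.1347]
tcp_rot: [[1.0, 0.003, -0.001], [0.001, 0.0, 1.0], [0.003, -1.0, 0.0]]
force: [0.3, -0.5, -1.0]
opening: 0.333
```

play_rows(commands=[[[0.0105,0.0008,-0.005],[0,0,0]],[[0.0127,0.001,-0.02],[0,0,0]],[[0.0127,0.001,-0.04],[0,0,0]],[[0.0127,0.001,-0.06],[0,0,0]],[[0.0127,0.001,-0.074],[0,0,0]],[[0.0127,0.001,-0.081],[0,0,0]],[[0.0127,0.001,-0.0845],[0,0,0]],[[0.0127,0.001,-0.086],[0,0,0]],[[0.0127,0.001,-0.0865],[0,0,0]],[[0.0127,0.001,-0.0865],[0,0,0]]])

```text
time_s: 24.88
position: [0.628, 0.1575, 0.0476]
tcp_rot: [[1.0, 0.001, -0.0], [0.0, 0.0, 1.0], [0.001, -1.0, 0.0]]
force: [0.1, -0.4, -0.5]
opening: 0.334
```

play_rows(commands=[[[0,0,-0.0005],[0,0,0]],[[0,0,-0.0005],[0,0,0]]])

```text
time_s: 25.12
position: [0.628, 0.1575, 0.0475]
tcp_rot: [[1.0, 0.001, 0.0], [-0.0, 0.0, 1.0], [0.001, -1.0, 0.0]]
force: [-2.3, -0.1, 5.0]
opening: 0.332
```

play_rows(commands=[[[0,0,0.0],[0,0,0]],[[0,0,0.0],[0,0,0]],[[0,0,0.0005],[0,0,0]],[[0,0,0.0005],[0,0,0]],[[0,0,0.015],[0,0,0]],[[0,0,0.045],[0,0,0]],[[0,0,0.085],[0,0,0]],[[-0.03,0,0.13],[0,0,0]],[[-0.08,0,0.16],[0,0,0]],[[-0.13,-0.02,0.18],[0,0,0]]], gripper=0.087)

```text
time_s: 26.38
position: [0.4972, 0.138, 0.2292]
tcp_rot: [[1.0, 0.004, -0.002], [0.002, 0.0, 1.0], [0.004, -1.0, 0.0]]
force: [0.4, -1.1, 1.3]
opening: 1.001
```

play_rows(commands=[[[-0.02,-0.055,0.01],[0,0,0]],[[-0.03,-0.11,0.02],[0,0,0]],[[-0.03,-0.165,0.02],[0,0,0]],[[-0.03,-0.22,0.02],[0,0,0]],[[-0.03,-0.275,0.02],[0,0,0]],[[-0.03,-0.33,0.02],[0,0,0]],[[-0.04,-0.385,0.02],[0,0,0]],[[-0.06,-0.435,0.02],[0,0,0]],[[-0.08,-0.485,0.02],[0,0,0]],[[-0.1,-0.535,0.02],[0,0,0]]])

```text
time_s: 27.62
position: [0.3969, -0.3992, 0.2477]
tcp_rot: [[1.0, 0.001, 0.0], [-0.0, -0.001, 1.0], [0.001, -1.0, -0.001]]
force: [1.3, -0.1, 0.4]
opening: 1.004
```

play_rows(commands=[[[-0.03,-0.05,0],[0,0,-0.15]],[[-0.06,-0.1,0],[0,0,-0.3]],[[-0.09,-0.14,0],[0,0,-0.45]],[[-0.12,-0.18,0],[0,0,-0.6]],[[-0.12,-0.18,0],[0,0,-0.6]],[[-0.12,-0.18,0],[0,0,-0.6]]])

```text
time_s: 28.38
position: [0.2776, -0.5769, 0.247]
tcp_rot: [[0.825, 0.0, 0.564], [-0.564, 0.001, 0.825], [-0.0, -1.0, 0.001]]
force: [0.5, 0.1, -0.0]
opening: 0.999
```

Run:
```python
from rig import *
from h import *
c=capture("top"); cv2.imwrite("pics/t3.png",c["frame"][:,:,::-1])
d=capture("side"); cv2.imwrite("pics/s3.png",d["frame"][:,:,::-1])
P=dict(s=(.6273,.1583),m=(.6283,.0733),l=(.6294,-.0119),xl=(.6303,-.0967))
for n,s,z in (("s",(170,146),.052),("m",(217,142),.066),("l",(265,138),.08),("xl",(313,135),.094)):
    r=top_face(c,s,z,22);print(n,*r,"err mm",((r[1]-P[n])*1000).round(1))
print("sprue",*top_face(c,(149,244),.052,26))
print(read_state()["position"])
```

```text
s [0.6275 0.1568] [0.6281 0.1568] 0.03110670857131481 0.027020852772126416 0.05220197642368979 err mm [ 0.8 -1.5]
m [0.6286 0.0722] [0.6285 0.0722] 0.03721247985959053 0.03382428307174045 0.06639435683733219 err mm [ 0.2 -1.1]
l [ 0.6293 -0.0143] [ 0.6291 -0.0143] 0.04293911159038544 0.039841852431986916 0.08042209930056077 err mm [-0.3 -2.4]
xl [ 0.63   -0.0958] [ 0.6301 -0.0962] 0.04854894429445267 0.04563788094181815 0.09448775999263159 err mm [-0.2  0.5]
sprue [0.4528 0.195 ] [0.4529 0.1952] 0.03393738344311714 0.03053219718712194 0.050597636276275115
[ 0.27846377 -0.57622678  0.24691672]
```

View pics/t3.png

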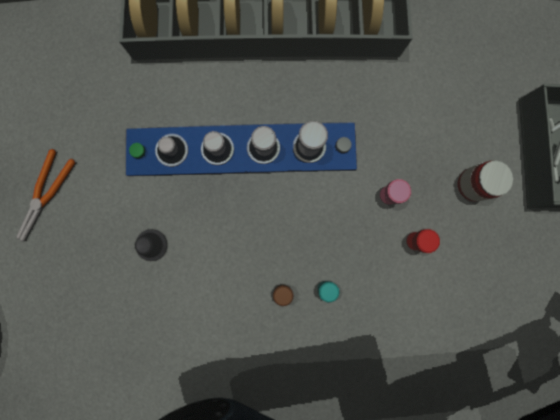

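View pics/s3.png

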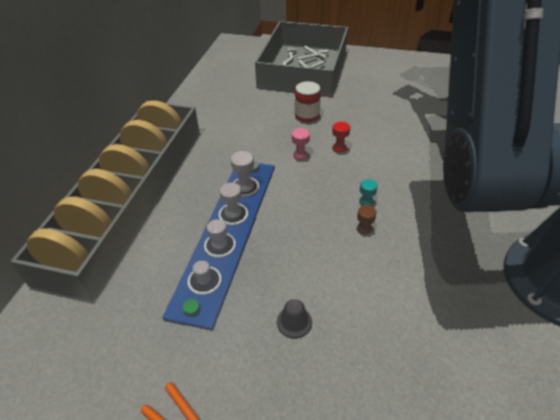

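Run:
```python
from rig import *
from h import *
a=np.load("side0.npz"); d=capture("side"); g=cv2.cvtColor(a["frame"],cv2.COLOR_RGB2GRAY)
for n,p,s,z in (("s",(205,280),(202,268),.052),("m",(220,244),(217,229),.066),("l",(233,213),(231,190),.08),("xl",(245,187),(242,158),.094)):
    m=np.zeros_like(g);cv2.circle(m,p,20,255,-1);m[g<140]=0
    k=max(cv2.findContours(m,0,cv2.CHAIN_APPROX_NONE)[0],key=lambda k:cv2.minEnclosingCircle(k)[1])
    e=cv2.fitEllipse(cv2.convexHull(k));q=ray(a,[e[0]],.014)[0,:2]
    W=cloud(d);v,u=np.nonzero(abs(W[...,2]-z)<.003);o=(abs(u-s[0])<16)&(abs(v-s[1])<14)
    (x,y),r=cv2.minEnclosingCircle(ray(d,np.c_[u,v][o],z)[:,:2].astype(np.float32))
    print(n,"pad",q.round(4),"top",round(x,4),round(y,4),"dia",round(2*r,4),"err mm",((x-q[0])*1000).round(1),((y-q[1])*1000).round(1))
```

```text
s pad [0.6253 0.16  ] top 0.6256 0.1604 dia 0.0308 err mm 0.3 0.4
m pad [0.6263 0.0752] top 0.6261 0.0751 dia 0.0364 err mm -0.2 -0.1
l pad [ 0.631  -0.0085] top 0.6277 -0.0104 dia 0.0433 err mm -3.3 -2.0
xl pad [ 0.6429 -0.082 ] top 0.6282 -0.0925 dia 0.0494 err mm -14.7 -10.4
```

The two views agree to within about 2 mm. The side fits for pads c and d were spoiled: they caught other bright pixels, and their spacing breaks the 85 mm pitch. Extending the row from pads a and b gives errors of about 1 mm for L and 2 mm for XL.

```bash
python3 -c "
from rig import *
print(hand_in())"
```

```text
the job is handed in; nothing more can be done
None
```

I placed all four knobs upright on the rail in size order and handed the job in at about 28.5 s. From the green stud they run S on pad a, M on b, L on c and XL on d. No knob tipped on the way, and the gripper was clear of everything at the end.

- **Top view:** the knob tops are at the expected heights with the right diameters. They sit 1.7 mm (S), 1.1 mm (M), 2.4 mm (L) and 0.5 mm (XL) from the pad centres.
- **Sprue and look-alikes:** the sprue measures at the same position as before. The coloured look-alikes look unmoved in the final pictures.
- **Side view:** it agreed for S and M to within 0.5 mm. Its fits for pads c and d were wrong (3.9 mm and 18 mm off) because they broke the 85 mm spacing. Extending the row from pads a and b instead gives about 1 mm for L and 2 mm for XL.
- **Forces:** the largest I saw reported was about 7 N, when setting the knobs down.

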